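# Make up a row of parts in the gang fixture for laser marking

### The job

Make up the slotted marking fixture for the next order: set the black knob against the blue end stop, the white block next to it with its length along the bed, and the cream bush on the far side of the block, so that the flat block stands between the two round parts; all three upright and in line along the middle of the bed. Then slide the steel jaw up by its black grip until it holds the row together without gaps, let go of it, and last stand the focus gauge upright on the middle of the block. Leave the flange and the shaft, which belong to another order, where they lie.

Things in the scene. Friction and masses are not known exactly. Their poses are not given: they have to be found in the camera images.
- knob_mid (a point): Matt black round knob, 40 mm in diameter and 26 mm high, standing on its flat underside; the point is its centre, half-way up (13 mm); z up.
- block_mid (a point): Off-white rectangular block, 30 mm (its x) by 45 mm (its y) by 20 mm high, two dark holes in its top (20 mm up, flat, can be stood on); the point is its centre, 10 mm up; z up. Pinch it across its 30 mm.
- bush_mid (a point): Cream plastic bush (a thick ring), 24 mm in diameter and 25 mm high, standing on end; the point is its centre, 12.5 mm up; z up.
- gauge_mid (a point): Focus gauge: slender light grey square bar standing on end, 20 by 20 by 98 mm high; the point is its centre, 49 mm up; z up, x and y across its flats.
- flange_mid (a point): Light grey round flange, 62 mm in diameter, 21 mm high with its hub; part of another order, not to be moved. The point is on its axis, 10.5 mm up.
- shaft_mid (a point): Light grey stepped shaft lying down, 80 mm long (its y), 22 mm thick; part of another order, not to be moved. The point is its centre, 11 mm up.
- fixture_mid (a point): Gang fixture, fixed to the worktop: flat aluminium bed 72 mm wide (x) and 236 mm long (y), 12 mm thick, with a dark slot along its middle. The point is the middle of the bed's top face; x across the bed, y along the slot, z up. The end stop stands across one end and the sliding jaw across the other; which is at which end changes. They leave about 164 mm (158 to 170) between them at the start; the row of knob, block and bush is 109 mm long.
- stop_mid (a point): Blue end stop with steel faces, fixed across the bed: 56 mm wide (x), 20 mm thick along the bed (y), 24 mm high; the point is its centre, 12 mm above the bed; its flat faces lie 10 mm from it along the bed. Axes as the fixture's.
- jaw_grip (a point): Black upright round grip, 18 mm in diameter, on top of the steel sliding jaw; the point is on its axis, 40 mm above the bed (8 mm below the top of the grip), over the middle of the jaw. The jaw is 26 mm thick along the bed (flat faces 13 mm from the point), 83 mm wide over its cheeks, its top 24 mm above the bed. It slides along the bed towards the stop (up to 75 mm) against about 5 N of friction and stays where it is left. Axes as the fixture's.
Not all that is in view belongs to the job. What is shaped like the part that bears gauge_mid but yellow is not meant.

How it is judged:
On the way, in this order (a step that is already met when the one before it is completed fails the run):
1. knob, block and bush stand on the bed in that order from the end stop, upright and in line, less than 25 mm between neighbours (x of knob_mid in the frame of fixture_mid between -0.01 and 0.01 m and z of knob_mid in the frame of fixture_mid between 0.009 and 0.017 m and angle between each of knob_mid, block_mid, bush_mid's own z axis and vertical below 0.12 rad and x of block_mid in the frame of fixture_mid between -0.01 and 0.01 m and z of block_mid in the frame of fixture_mid between 0.006 and 0.014 m and x of bush_mid in the frame of fixture_mid between -0.01 and 0.01 m and z of bush_mid in the frame of fixture_mid between 0.0085 and 0.0165 m and angle between the y axis of block_mid and the y axis of fixture_mid, either way round below 0.2 rad and horizontal distance between knob_mid and stop_mid below 0.055 m and horizontal distance between knob_mid and block_mid below 0.07 m and horizontal distance between block_mid and bush_mid below 0.06 m), for 0.2 s.
2. the jaw is slid up and the row is closed, less than about 5 mm between stop, knob, block, bush and jaw (x of knob_mid in the frame of fixture_mid between -0.01 and 0.01 m and z of knob_mid in the frame of fixture_mid between 0.009 and 0.017 m and angle between each of knob_mid, block_mid, bush_mid's own z axis and vertical below 0.12 rad and x of block_mid in the frame of fixture_mid between -0.01 and 0.01 m and z of block_mid in the frame of fixture_mid between 0.006 and 0.014 m and x of bush_mid in the frame of fixture_mid between -0.01 and 0.01 m and z of bush_mid in the frame of fixture_mid between 0.0085 and 0.0165 m and angle between the y axis of block_mid and the y axis of fixture_mid, either way round below 0.2 rad and horizontal distance between knob_mid and stop_mid below 0.036 m and horizontal distance between knob_mid and block_mid below 0.0485 m and horizontal distance between block_mid and bush_mid below 0.0405 m and horizontal distance between bush_mid and jaw_grip below 0.031 m), for 0.2 s.
3. the gauge stands upright on the block (all of step 2 and horizontal distance between gauge_mid and block_mid below 0.009 m and angle between gauge_mid's own z axis and vertical below 0.06 rad and z of gauge_mid in the frame of fixture_mid between 0.065 and 0.073 m), for 0.2 s.
At the end, for the whole second after the job is handed in: Knob, block and bush seated in that order from the stop, upright, within 10 mm of the bed's midline, block along the bed within 0.2 rad, gaps under about 5 mm up to the jaw; gauge upright within 9 mm of the block's centre; all at rest (all of step 3 and linear speed of each of knob, block, bush, gauge below 0.01 m/s); the robot touches nothing.
It fails at once if the flange of the other order is moved more than 15 mm (distance of flange_mid from where it was at the start of the episode above 0.015 m).
It fails at once if the shaft of the other order is moved more than 15 mm (distance of shaft_mid from where it was at the start of the episode above 0.015 m).
It also fails if it takes over 99 s, if anything falls off the work surface, if the arm or the gripper's body presses on something with over 40 N, if the wrist force passes 120 N, or if a joint passes its speed limit or range.

### The arm

A 6-joint arm with a two-finger parallel gripper is mounted at the origin on a cart in front of the work surface, level with it; the furniture and walls round the work are solid. World frame = base frame: x ahead of the robot, y to its left, z up, the work surface at z = 0. Lengths are in m, angles in rad, forces in N, time in s.
With the tool pointing down it reaches from about 0.35 to 0.975 m from the base axis. Payload 4.9 kg.
Tool frame: the origin (TCP) lies on the front face of the gripper's body, between the roots of the fingers; the fingertips stand ctrl.tip_extent ahead of it and the grasp point (between the pads) lies 54 mm ahead of it (ctrl.tip_extent is the distance from the TCP to the fingertips, in m); z points along the fingers, y is the line along which they close (so a half turn about z gives the same grasp; the last joint's range is limited). The gripper opens to 85 mm and grips with 20 to 120 N. Pads are 22 mm wide; open, the fingers measure 114 mm over their backs; the gripper's body (76 mm by 85 mm) begins 54 mm behind the grasp point. The pads swing forward as they close: fully open they stand 13 mm farther back than shut.
Start: joints at [1.075, 0.053, 1.613, -0, 1.476, -0.119], TCP at [0.23, 0.581, 0.304] pointing down, gripper open.
Joint ranges: [-3.01, 3.01], [-1.01, 2.22], [0.06, 2.58], [-1.02, 4.17], [0.09, 2.62], [-3.14, 3.14]. Speed limits (rad/s): [2.57, 2.57, 3.14, 3.14, 3.14, 3.14].

### API

Orientations are given as a rotation vector (axis times angle).
In Python, from station import ctrl gives the robot as it stands.
- The arm moves only by the tool apply_moves, never from a script. Its argument "rows" is one flat list of numbers, 6 for each row, row after row: the shift along the tool's x, y, z normalised to -1 to 1, where 1 is 0.6 m, then the turn, a rotation vector about the tool's x, y, z normalised to -1 to 1, where 1 is 90 degrees. A call has 1 to 20 rows; each row is the pose to reach, as a shift and turn from the pose commanded when the call began, along the tool's axes at that moment; what a row does not reach only later rows make up. A row lasts 1/10 s, in which the tool goes at most 50 mm and 8.59 degrees, less where a joint would pass 70% of its speed; a pose out of reach is approached as far as the arm can. A call with a number of a shift or a turn outside -1 to 1 is refused whole. A call with a gripper value outside its range is refused whole. "grip" is the opening, from 0 (shut) to 1 (fully open), set as the call begins (left out, the last holds). The fingers move at their own pace and stop on an object; "grip_force" is the grip in N (left out, the last holds). Time passes only in rows, so rows that repeat a pose let the fingers close. It gives the time, the measured TCP pose, the force, the opening and the grip force at its end, in the units of the state.
- ctrl.get_obs(): the state, without advancing time (a new reading comes with each control period).
- ctrl.get_image(name): name is "scene" or "side" or "wrist"; returns (picture, depth): 420x560x3 uint8, blue, green, red; 420x560 float32, m along the optical axis (not along the pixel's ray), 0 where there is no reading.
- ctrl.camera_model(name): a dict with "mtx" (3x3 intrinsics, pixels), "R" (3x3) and "t" (3): a world point X has camera coordinates R X + t; the wrist camera has in their place "tool_from_camera" (4x4, takes a point from camera to tool coordinates, whose origin is the TCP and whose axes are the flange's). Camera axes: x right, y down, z forward; pixel columns grow to the right and rows downward; lengths in m; the calibration is good to about 2 mm. A picture is of the moment at which its call begins: read the wrist's pose just before it. camera_model takes no time and is no camera call.
- ctrl.finish_job(): hands the job in; it is judged then, once.
The state is a dict: "t": time; "q": joint angles; "dq": joint speeds; "effort": joint torques, N m; "tool_pos": TCP position; "tool_rot": TCP orientation; "contact_force": force on the tool from outside, world axes, zero at the start; "wrist_torque": the same for the moment, N m; "opening": finger opening in m; "grip_force": force on a finger pad.
Only numpy, scipy, OpenCV 4.12 (cv2) and the standard library are available. Lean on these libraries where they do the work, as an engineer would, in place of code of your own. Each camera call takes 0.05 s, during which the arm holds its last target. There are 200 camera calls.

## Working session

There is one attempt and no reset: what is moved stays moved. The work goes in short steps, Python scripts to look and compute and a tool call to move; the robot and the scene stay as the last step left them, time stands still between calls to the robot, and variables do not carry over. Pictures are saved under pics/ and viewed, at most 14 in all, crops included, and the job is handed in when it is done.

Besides the shell and the picture viewer there is one more tool, called after "Request:" by a JSON object that holds its "name" and its "arguments", one argument or row to a line. apply_moves: Moves the arm, as the interface text tells. Its arguments: {"type":"object","properties":{"rows":{"type":"array","items":{"type":"number"}},"grip":{"type":"number"},"grip_force":{"type":"number"}},"required":["rows"]}

```bash
ls; mkdir -p pics; python3 - <<'E'
from station import ctrl
import cv2, numpy as np
print(ctrl.get_obs()); print(ctrl.tip_extent)
for n in ["scene","side","wrist"]:
    im,d=ctrl.get_image(n); cv2.imwrite(f"pics/{n}0.png",im); np.save(f"pics/{n}0.npy",d)
    print(n,ctrl.camera_model(n), (d>0).mean())
E
```

```text
pics
{'t': 0.0, 'q': array([ 1.07501008e+00,  5.33253576e-02,  1.61430565e+00,  2.21081235e-05,
        1.47601209e+00, -1.19007057e-01]), 'dq': array([ 1.60951607e-03,  6.21623278e-04, -1.44302458e-03, -9.96777364e-06,
       -4.39827591e-04,  7.57349356e-04]), 'effort': array([ 3.37196516e-04, -3.93702078e+01, -3.70169020e+01, -1.85159447e-04,
        7.23552250e-03,  2.66456126e-06]), 'tool_pos': array([0.22972281, 0.58073155, 0.30267545]), 'tool_rot': array([-5.88231625e-01, -3.08537664e+00,  3.05876440e-03]), 'contact_force': array([-0.03173807, -0.12167391,  0.46984691]), 'wrist_torque': array([ 0.01264   , -0.01695974, -0.05012755]), 'grip_force': 0.0, 'opening': 0.0855720599469518}
0.0726
scene {'mtx': array([[475.22616971,   0.        , 282.46091727],
       [  0.        , 475.22616971, 207.89969621],
       [  0.        ,   0.        ,   1.        ]]), 'R': array([[ 0.4870325 , -0.87332866, -0.00981839],
       [-0.61432084, -0.33455651, -0.71462007],
       [ 0.62081338,  0.35407484, -0.69944388]]), 't': array([-0.18210714,  0.45468155,  0.72866404])} 0.9960076530612245
si
[... 238 characters left out ...]
, -0.55592856, -0.7659847 ],
       [ 0.38176789,  0.66407109, -0.64285525]]), 't': array([-0.46468704,  0.30304048,  0.58881053])} 0.9958205782312926
wrist {'mtx': array([[356.92538239,   0.        , 278.34019017],
       [  0.        , 356.92538239, 207.57354823],
       [  0.        ,   0.        ,   1.        ]]), 'tool_from_camera': array([[ 5.23402424e-04, -9.54418906e-01, -2.98469894e-01,
         7.62855283e-02],
       [ 9.99999860e-01,  5.22044874e-04,  8.42726649e-05,
        -2.98921637e-04],
       [ 7.53832537e-05, -2.98469897e-01,  9.54419046e-01,
        -7.06860597e-02],
       [ 0.00000000e+00,  0.00000000e+00,  0.00000000e+00,
         1.00000000e+00]])} 0.9959948979591837
```

View pics/scene0.png

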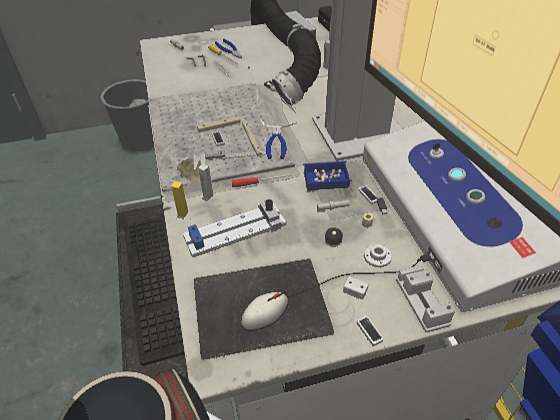

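View pics/side0.png

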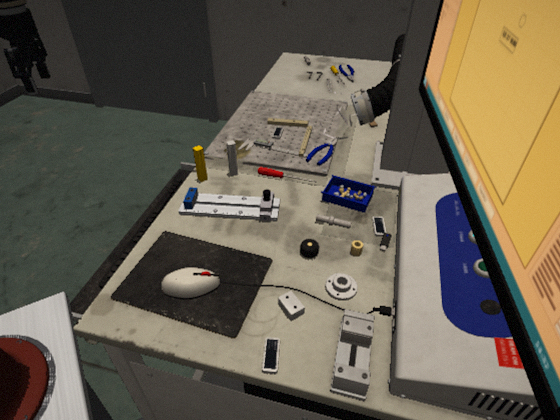

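View pics/wrist0.png

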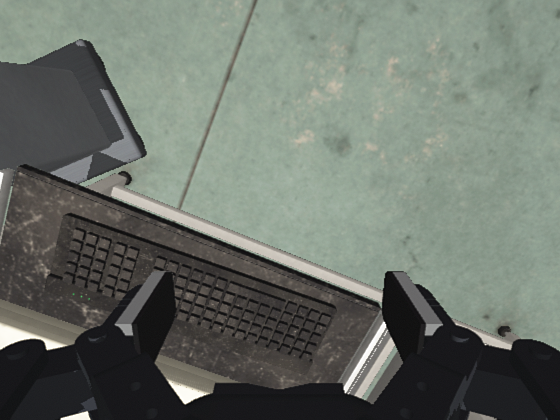

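The scene view shows:
- Fixture: blue stop at about (194,235), black jaw grip at (269,205).
- Loose parts: black knob (334,236), cream bush (368,218), off-white block with two holes (355,287), flange (377,255), shaft (333,206).
- Square bars: a yellow one at (180,198) and a light grey one at (205,180). The grey one fits the gauge.

The side view agrees: stop (190,197), grip (267,197), knob (310,248), bush (357,248), block (291,304), grey bar (232,158), yellow bar (199,163). The wrist camera sees only the keyboard and the floor.

```bash
cat > h.py <<'E'
import numpy as np, cv2
from scipy.spatial.transform import Rotation as Ro
from station import ctrl
def grab(n):
    o=ctrl.get_obs(); im,d=ctrl.get_image(n); return im,d,pose(n,o)
def pose(n,o=None):
    m=ctrl.camera_model(n); K=m["mtx"]
    if n=="wrist":
        T=np.eye(4);T[:3,:3]=Ro.from_rotvec(o["tool_rot"]).as_matrix();T[:3,3]=o["tool_pos"]
        W=T@m["tool_from_camera"]; return K,W[:3,:3],W[:3,3]
    return K,m["R"].T,-m["R"].T@m["t"]
def cloud(d,P):
    K,R,c=P; v,u=np.mgrid[:d.shape[0],:d.shape[1]]
    X=np.stack([(u-K[0,2])/K[0,0]*d,(v-K[1,2])/K[1,1]*d,d],-1)@R.T+c
    X[d<=0]=np.nan; return X
def ray(u,v,P,z):
    K,R,c=P; r=R@np.linalg.inv(K)@[u,v,1]; return c+r*(z-c[2])/r[2]
def tri(ps):  # [(u,v,P)]
    A=np.zeros((3,3));b=np.zeros(3)
    for u,v,P in ps:
        K,R,c=P; r=R@np.linalg.inv(K)@[u,v,1]; r/=np.linalg.norm(r); M=np.eye(3)-np.outer(r,r); A+=M;b+=M@c
    return np.linalg.solve(A,b)
def proj(X,P):
    K,R,c=P; q=K@(R.T@(np.asarray(X)-c)); return q[:2]/q[2]
E
python3 - <<'E'
from h import *
S={"knob":((334,236),(310,248)),"block":((355,287),(291,304)),"bush":((368,218),(357,248)),"gauge":((205,180),(232,158)),"yellow":((180,198),(199,163)),"stop":((194,235),(190,197)),"grip":((269,205),(267,197)),"flange":((377,255),(341,286)),"shaft":((333,206),(333,221))}
for i,n in enumerate(["scene","side"]):
    P=pose(n); X=cloud(np.load(f"pics/{n}0.npy"),P)
    m=((X[...,2]>0.006)&(X[...,2]<0.16)).astype(np.uint8)
    nl,L,st,_=cv2.connectedComponentsWithStats(m,connectivity=4)
    for k,s in S.items():
        u,v=s[i]; l=L[v-3:v+4,u-3:u+4].max(); p=X[L==l]
        zt=np.percentile(p[:,2],97); t=p[p[:,2]>zt-0.004]
        print(n,k,len(p),"ztop %.3f"%zt,"top c",t.mean(0).round(3)[:2],"mid",((t.min(0)+t.max(0))/2).round(3)[:2],"ext",np.ptp(t,axis=0).round(3)[:2], "all ext",np.ptp(p,axis=0).round(3))
E
```

```text
scene knob 243 ztop 0.028 top c [0.618 0.001] mid [0.619 0.   ] ext [0.035 0.033] all ext [0.038 0.039 0.024]
scene block 338 ztop 0.022 top c [ 0.511 -0.1  ] mid [ 0.511 -0.099] ext [0.032 0.045] all ext [0.033 0.046 0.018]
scene bush 109 ztop 0.026 top c [ 0.706 -0.049] mid [ 0.705 -0.048] ext [0.024 0.023] all ext [0.025 0.024 0.021]
scene gauge 11914 ztop 0.060 top c [0.567 0.351] mid [0.713 0.317] ext [0.41  0.118] all ext [0.617 0.575 0.095]
scene yellow 11914 ztop 0.060 top c [0.567 0.351] mid [0.713 0.317] ext [0.41  0.118] all ext [0.617 0.575 0.095]
scene stop 2426 ztop 0.039 top c [0.547 0.205] mid [0.53 0.22] ext [0.191 0.16 ] all ext [0.23  0.193 0.055]
scene grip 2426 ztop 0.039 top c [0.547 0.205] mid [0.53 0.22] ext [0.191 0.16 ] all ext [0.23  0.193 0.055]
scene flange 412 ztop 0.022 top c [ 0.621 -0.108] mid [ 0.621 -0.107] ext [0.035 0.034] all ext [0.062 0.061 0.018]
scene shaft 212 ztop 0.021 top c [0.714 0.047] mid [0.714 0.047] ext [0.053 0.06 ] all ext [0.056 0.068 0.017]
side knob 293 ztop 0.027 top c [ 0.618 -0.   ] mid [0.619 0.001] ext [0.037 0.036] all ex
[... 216 characters left out ...]
023] all ext [0.024 0.023 0.021]
side gauge 8934 ztop 0.074 top c [0.618 0.338] mid [0.733 0.315] ext [0.448 0.121] all ext [0.621 0.563 0.144]
side yellow 8934 ztop 0.074 top c [0.618 0.338] mid [0.733 0.315] ext [0.448 0.121] all ext [0.621 0.563 0.144]
side stop 2175 ztop 0.042 top c [0.587 0.178] mid [0.532 0.217] ext [0.169 0.151] all ext [0.229 0.19  0.056]
side grip 2175 ztop 0.042 top c [0.587 0.178] mid [0.532 0.217] ext [0.169 0.151] all ext [0.229 0.19  0.056]
side flange 595 ztop 0.021 top c [ 0.621 -0.108] mid [ 0.62  -0.108] ext [0.034 0.034] all ext [0.06  0.061 0.018]
side shaft 254 ztop 0.022 top c [0.713 0.047] mid [0.715 0.047] ext [0.053 0.059] all ext [0.06  0.069 0.017]
```

```bash
python3 - <<'E'
from h import *
C={}
for n in ["scene","side"]:
    X=cloud(np.load(f"pics/{n}0.npy"),pose(n)); im=cv2.imread(f"pics/{n}0.png"); hsv=cv2.cvtColor(im,cv2.COLOR_BGR2HSV)
    x,y,z=X[...,0],X[...,1],X[...,2]
    def rect(m,k):
        p=X[m]; r=cv2.minAreaRect((p[:,:2]*1000).astype(np.float32)); print(n,k,len(p),"z %.3f"%np.median(p[:,2]),"rect mm",np.round(r[0],1),np.round(r[1],1),round(r[2],1),"mean",(p[:,:2].mean(0)*1000).round(1))
    B=(x>.40)&(x<.67)&(y>.10)&(y<.33)
    rect(B&(z>.009)&(z<.016),"bed")
    rect(B&(z>.032)&(z<.042)&(hsv[...,0]>95)&(hsv[...,0]<125)&(hsv[...,1]>110),"stop blue top")
    rect(B&(z>.032)&(z<.040),"tops 24")
    rect(B&(z>.056)&(z<.064),"grip top")
    rect((abs(x-.511)<.04)&(abs(y+.1)<.04)&(z>.017)&(z<.025),"block top")
    rect((x>.4)&(x<.75)&(y>.2)&(y<.45)&(z>.092)&(z<.106)&(hsv[...,1]<70),"gauge top")
    rect((x>.4)&(x<.75)&(y>.2)&(y<.45)&(z>.092)&(z<.106)&(hsv[...,1]>100),"yellow top")
E
```

```text
scene bed 1573 z 0.011 rect mm [570.8 267.7] [200.4 236.7] 52.8 mean [528.3 223.6]
scene stop blue top 117 z 0.035 rect mm [455.3 273.3] [55.5 19.1] 53.6 mean [455.1 273.8]
scene tops 24 309 z 0.035 rect mm [532.8 219.2] [ 61.7 208.2] 54.3 mean [525.7 220.9]
scene grip top 33 z 0.058 rect mm [607.4 166.1] [15.5 16.5] 79.5 mean [607.1 166.4]
scene block top 256 z 0.019 rect mm [511.1 -99.6] [32.4 45.3] 1.6 mean [510.6 -99.9]
scene gauge top 58 z 0.097 rect mm [572.4 348.4] [20.8 79.1] 89.2 mean [600.1 347.2]
scene yellow top 65 z 0.096 rect mm [519.4 365.4] [21.4 20.2] 10.2 mean [518.7 364.4]
side bed 1462 z 0.012 rect mm [566.3 261.5] [185.3 236.8] 52.9 mean [534.2 217.5]
side stop blue top 113 z 0.036 rect mm [457.  275.1] [58.1 19. ] 54.4 mean [456.1 272.7]
side tops 24 272 z 0.036 rect mm [533.2 219. ] [ 61.2 208.4] 54.6 mean [530.2 215.6]
side grip top 35 z 0.059 rect mm [607.1 166.4] [15.3 16.6] 65.8 mean [607.1 166.2]
side block top 349 z 0.019 rect mm [511.5 -99.3] [30.9 45.2] 1.7 mean [ 510.9 -100.1]
side gauge top 46 z 0.098 rect mm [602.7 347.8] [20.  19.2] 81.8 mean [602.5 345.4]
side yellow top 53 z 0.098 rect mm [519.7 365.7] [19.  22.6] 11.3 mean [519.8 362.7]
```

```bash
python3 - <<'E'
import cv2
a=cv2.imread("pics/scene0.png")[150:260,160:300]
cv2.imwrite("pics/crop1.png",cv2.resize(a,None,fx=5,fy=5,interpolation=cv2.INTER_CUBIC))
E
```

```text
(no output)
```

View pics/crop1.png

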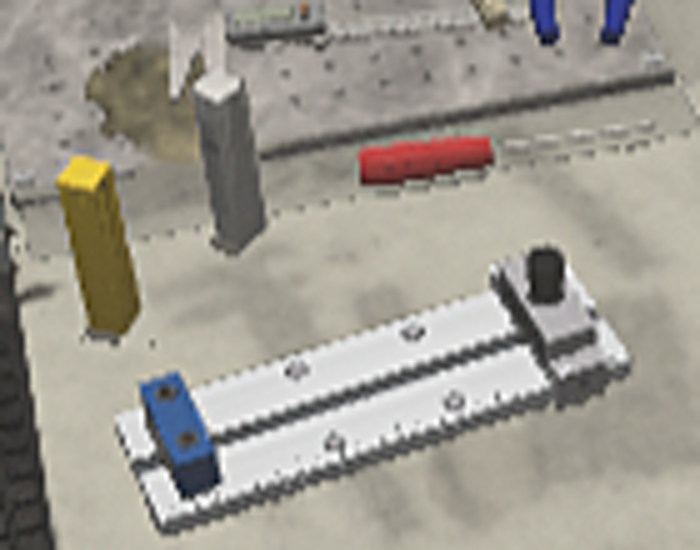

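The crop shows two square bars. The yellow one (scene 180,198) is the decoy. The light grey one (scene 205,180) is the gauge by its colour, and it measures 20×19 mm and 98 mm high.

The fixture checks out too: stop at (455,273) mm and grip at (607,166) mm, which leaves 163 mm clear between the faces.

```bash
cat >> h.py <<'E'
def row(x,y,z,phi,base=None):
    """row for tool-down pose at TCP x,y,z (m) with closing line at phi deg; base=(pos,rotvec) or measured"""
    o=ctrl.get_obs(); p,r=(o["tool_pos"],o["tool_rot"]) if base is None else base
    R0=Ro.from_rotvec(r); a=np.radians(phi)
    Rt=Ro.from_matrix(np.array([[-np.sin(a),np.cos(a),0],[np.cos(a),np.sin(a),0],[0,0,-1.]]).T)
    d=R0.inv().apply(np.array([x,y,z])-p)/0.6; w=(R0.inv()*Rt).as_rotvec()/(np.pi/2)
    return np.round(np.r_[d,w],4).tolist()
U=np.array([.8165,-.5774]); ST=np.array([.4555,.2735])
def bed(s): return ST+U*s
E
python3 - <<'E'
from h import *
for n in ["scene","side"]:
    X=cloud(np.load(f"pics/{n}0.npy"),pose(n)); p=X.reshape(-1,3)
    m=(p[:,2]>.04)&(p[:,2]<.8)&(p[:,0]>.3)&(p[:,0]<.85)&(p[:,1]>-.4)&(p[:,1]<.3)
    q=p[m]; 
    for lo in (.04,.12,.2,.35,.5):
        k=q[q[:,2]>=lo]; 
        if len(k): print(n,lo,len(k),"y max",k[:,1].max().round(3),"x min at ymax",k[k[:,1]>-.15][:,0].min().round(3) if (k[:,1]>-.15).any() else None)
U2=(np.array([607.1,166.3])-[455.5,273.5]);print(U2/np.linalg.norm(U2))
print(row(.618,0,.2,54.6),bed(33),bed(.033),bed(.0795),bed(.119))
E
```

```text
scene 0.04 39115 y max 0.264 x min at ymax 0.329
scene 0.12 25514 y max -0.037 x min at ymax 0.764
scene 0.2 25514 y max -0.037 x min at ymax 0.764
scene 0.35 17602 y max -0.038 x min at ymax 0.768
scene 0.5 3854 y max -0.09 x min at ymax 0.768
side 0.04 50818 y max 0.175 x min at ymax 0.329
side 0.12 31300 y max -0.037 x min at ymax 0.765
side 0.2 31300 y max -0.037 x min at ymax 0.765
side 0.35 19622 y max -0.042 x min at ymax 0.768
side 0.5 1080 y max -0.149 x min at ymax 0.77
[ 0.81648995 -0.57735965]
[-0.9578, -0.6618, 0.1724, -0.001, 0.0, 0.1535] [ 27.4    -18.7807] [0.4824445 0.2544458] [0.52041175 0.2275967 ] [0.5526635 0.2047894]
```

Request:
{"name": "apply_moves", "arguments": {
  "rows": [-0.958,-0.662,0.172,0,0,0.153,-0.958,-0.662,0.172,0,0,0.153,-0.958,-0.662,0.172,0,0,0.153,-0.958,-0.662,0.172,0,0,0.153,-0.958,-0.662,0.172,0,0,0.153,-0.958,-0.662,0.172,0,0,0.153,-0.958,-0.662,0.172,0,0,0.153,-0.958,-0.662,0.172,0,0,0.153,-0.958,-0.662,0.172,0,0,0.153,-0.958,-0.662,0.172,0,0,0.153,-0.958,-0.662,0.172,0,0,0.153,-0.958,-0.662,0.172,0,0,0.153,-0.958,-0.662,0.172,0,0,0.153,-0.958,-0.662,0.172,0,0,0.153,-0.958,-0.662,0.172,0,0,0.153,-0.958,-0.662,0.172,0,0,0.153,-0.958,-0.662,0.172,0,0,0.153],
  "grip": 1
}}

```text
t: 1.85
tool_pos: [0.6177, 0.001, 0.2004]
tool_rot: [-0.953, -2.992, -0.0]
contact_force: [0.4, 0.0, 0.0]
opening: 0.0852
grip_force: 0.0
```

```bash
python3 - <<'E'
from h import *
o=ctrl.get_obs(); print(o["t"],o["tool_pos"],o["tool_rot"],o["opening"],ctrl.tip_extent,o["q"])
im,d,P=grab("wrist"); cv2.imwrite("pics/w1.png",im); X=cloud(d,P)
m=(X[...,2]>.018)&(X[...,2]<.032)&(np.hypot(X[...,0]-.618,X[...,1])<.03); p=X[m]
print(len(p),np.percentile(p[:,2],[50,97]),((p.min(0)+p.max(0))/2),np.ptp(p,axis=0))
print("table z",np.nanmedian(X[(np.hypot(X[...,0]-.618,X[...,1])<.05)&(X[...,2]<.01)][:,2]))
X=cloud(np.load("pics/side0.npy"),pose("side")); q=X[(X[...,0]>.74)&(X[...,0]<.82)&(X[...,1]<0)&(X[...,1]>-.12)&(X[...,2]>.05)]
print(np.percentile(q,[0,5,50,95,100],axis=0).round(3))
print(row(.618,0,.074,54.6))
E
```

```text
1.85 [0.61774471 0.00104908 0.20042253] [-9.53195344e-01 -2.99239510e+00 -4.43126875e-04] 0.08515724894359944 0.0726 [-1.18866858e-01  1.19401643e-01  1.71984668e+00  4.92396723e-04
  1.30332212e+00 -1.07303888e+00]
2185 [0.02641564 0.02780395] [0.61768855 0.00277218 0.02383062] [0.03878977 0.03959175 0.01154943]
table z 0.0006615973328645275
[[ 0.749 -0.12   0.05 ]
 [ 0.779 -0.118  0.061]
 [ 0.804 -0.102  0.358]
 [ 0.818 -0.08   0.478]
 [ 0.82  -0.049  0.492]]
[-0.002, -0.0018, 0.2112, 0.0001, -0.0003, 0.0013]
```

Request:
{"name": "apply_moves", "arguments": {
  "rows": [0,0,0.07,0,0,0,0,0,0.14,0,0,0,0,0,0.19,0,0,0,0,0,0.209,0,0,0,0,0,0.209,0,0,0]
}}

```text
t: 2.4
tool_pos: [0.6168, 0.0016, 0.0738]
tool_rot: [-0.951, -2.991, 0.001]
contact_force: [-0.0, -0.0, 0.0]
opening: 0.0856
grip_force: 0.0
```

Request:
{"name": "apply_moves", "arguments": {
  "rows": [0,0,0,0,0,0,0,0,0,0,0,0,0,0,0,0,0,0,0,0,0,0,0,0,0,0,0,0,0,0,0,0,0,0,0,0,0,0,0,0,0,0,0,0,0,0,0,0],
  "grip": 0.3,
  "grip_force": 30
}}

```text
t: 3.2
tool_pos: [0.6197, 0.0002, 0.0776]
tool_rot: [0.953, 2.99, 0.001]
contact_force: [-1.5, 0.6, 7.1]
opening: 0.0387
grip_force: 30.5
```

```bash
python3 - <<'E'
from h import *
p=bed(.0345)
b=(np.array([.6178,.0005,.0745]),ctrl.get_obs()["tool_rot"])
for base in (None,b): print(row(*p,.17,54.7,base),row(*p,.105,54.7,base))
E
```

```text
[0.4288, 0.2135, -0.1548, 0.0011, 0.0018, -0.0007] [0.4291, 0.2133, -0.0465, 0.0011, 0.0018, -0.0007]
[0.426, 0.2149, -0.16, 0.0011, 0.0018, -0.0007] [0.4263, 0.2147, -0.0516, 0.0011, 0.0018, -0.0007]
```

Request:
{"name": "apply_moves", "arguments": {
  "rows": [0,0,-0.08,0,0,0,0,0,-0.16,0,0,0,0.428,0.214,-0.16,0,0,0,0.428,0.214,-0.16,0,0,0,0.428,0.214,-0.16,0,0,0,0.428,0.214,-0.16,0,0,0,0.428,0.214,-0.16,0,0,0,0.428,0.214,-0.16,0,0,0,0.428,0.214,-0.16,0,0,0,0.428,0.214,-0.1,0,0,0,0.428,0.214,-0.055,0,0,0,0.428,0.214,-0.055,0,0,0]
}}

```text
t: 4.4
tool_pos: [0.4806, 0.252, 0.1042]
tool_rot: [-0.953, -2.987, 0.008]
contact_force: [-0.5, -0.0, -0.6]
opening: 0.0386
grip_force: 30.4
```

```bash
python3 - <<'E'
from h import *
im,d,P=grab("side"); cv2.imwrite("pics/s2.png",im)
im2,d2,P2=grab("wrist"); cv2.imwrite("pics/w2.png",np.hstack([im2[:, :],im[100:280,130:370].repeat(2,0)[:420//1].repeat(1,1)] ) if 0 else im2)
X=cloud(d2,P2)
o=ctrl.get_obs(); print(o["tool_pos"],o["opening"],o["contact_force"])
hsv=cv2.cvtColor(im2,cv2.COLOR_BGR2HSV)
m=(hsv[...,0]>95)&(hsv[...,0]<125)&(hsv[...,1]>110)&(X[...,2]>.03)&(X[...,2]<.042)
p=X[m]; print(len(p))
if len(p)>20: print(cv2.minAreaRect((p[:,:2]*1000).astype(np.float32)),np.median(p[:,2]))
print(row(*bed(.0345),.0905,54.7))
E
```

```text
[0.48342385 0.25303159 0.10843202] 0.038741463513228734 [ 0.25529808 -0.20157641  0.45098999]
5269
((461.3350830078125, 273.7580261230469), (55.45233154296875, 31.968416213989258), 54.23937225341797) 0.03663932698328362
[0.0002, 0.001, 0.0299, -0.0004, -0.0002, -0.0012]
```

View pics/w2.png

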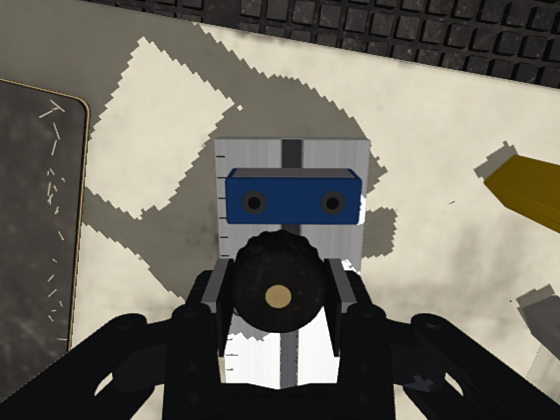

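```bash
python3 - <<'E'
from h import *
o=ctrl.get_obs(); P=pose("wrist",o); N=np.array([.5774,.8165]); t=o["tool_pos"]
for nm,u,v,z in [("bedL",217,150,.012),("bedR",368,150,.012),("slot",291,150,.012),("slot",290,350,.012),("stopL",226,203,.036),("stopR",362,203,.036),("knobcap",278,296,.12-.0776+.0),]:
    x=ray(u,v,P,z); print(nm,((x-t)[:2]@N*1000).round(1),((x-t)[:2]@U*1000).round(1), x.round(4))
g=cv2.cvtColor(cv2.imread("pics/w2.png"),cv2.COLOR_BGR2GRAY)
for v in (145,155,345,360,375): print(v,g[v,205:380:3].tolist())
E
```

```text
bedL -28.9 -52.2 [0.4241 0.2596 0.012 ]
bedR 41.6 -52.1 [0.465  0.3171 0.012 ]
slot 5.7 -52.1 [0.4441 0.2878 0.012 ]
slot 6.1 59.7 [0.5357 0.2236 0.012 ]
stopL -22.2 -33.5 [0.4433 0.2543 0.036 ]
stopR 34.8 -33.4 [0.4762 0.3007 0.036 ]
knobcap -0.5 6.8 [0.4887 0.2487 0.0424]
145 [152, 106, 108, 123, 136, 137, 140, 137, 137, 138, 138, 139, 139, 139, 143, 139, 139, 137, 141, 141, 138, 145, 145, 146, 149, 126, 40, 44, 45, 45, 43, 42, 55, 134, 140, 141, 143, 140, 140, 138, 140, 139, 139, 141, 143, 138, 137, 136, 140, 139, 135, 143, 143, 144, 145, 115, 218, 215, 217]
155 [106, 107, 108, 107, 115, 118, 120, 139, 137, 137, 138, 137, 138, 138, 142, 139, 137, 136, 142, 141, 138, 146, 145, 147, 148, 126, 40, 44, 44, 45, 45, 43, 62, 139, 139, 143, 144, 138, 141, 138, 140, 140, 140, 140, 145, 137, 137, 135, 139, 137, 137, 145, 142, 142, 144, 102, 192, 221, 222]
345 [16, 18, 17, 16, 13, 20, 7, 237, 248, 249, 248, 248, 248, 247, 246, 247, 247, 245, 244, 247, 249, 248, 250, 250, 251, 111, 88, 88, 92, 90, 85, 177, 249, 250, 250, 250, 249, 249, 249, 248, 248, 248, 209, 8, 21, 13, 16, 14, 15, 14, 13, 16, 14, 15, 16, 14, 14, 13, 11]
360 [16, 16, 13, 15, 33, 163, 162, 248, 247, 248, 248, 247, 247, 247, 246, 246, 246, 245, 244, 246, 248, 247, 249, 250, 251, 97, 87, 88, 92, 90, 64, 221, 248, 249, 250, 249, 248, 249, 248, 247, 248, 246, 246, 245, 252, 23, 15, 14, 14, 13, 12, 14, 16, 16, 13, 15, 16, 15, 16]
375 [16, 13, 14, 14, 14, 119, 175, 248, 246, 248, 247, 248, 246, 247, 246, 246, 246, 243, 243, 245, 248, 247, 248, 249, 250, 105, 88, 87, 91, 88, 86, 243, 247, 248, 249, 249, 248, 248, 247, 247, 248, 245, 245, 246, 162, 11, 15, 15, 14, 14, 15, 16, 14, 13, 15, 17, 14, 15, 15]
```

The wrist image shows the knob held at (278,280), the blue stop centred at (294,195), and the slot at column 290. The arm was still settling when it was taken, so I'll measure the midline again at rest.

```bash
cat >> h.py <<'E'
def slot(im,P,t,rows,N=np.array([.5774,.8165])):
    g=cv2.cvtColor(im,cv2.COLOR_BGR2GRAY).astype(float)
    for v in rows:
        s=g[v,235:345]; k=np.where(s<0.6*np.median(s))[0]+235
        if len(k): 
            u=np.median(k); x=ray(u,v,P,.012); print(v,u,len(k),"N off mm",((x-t)[:2]@N*1000).round(1),x[:2].round(4))
E
python3 - <<'E'
from h import *
for i in range(2):
    im,d,P=grab("wrist"); o=ctrl.get_obs(); 
    print(o["tool_pos"],Ro.from_rotvec(o["tool_rot"]).as_matrix()[:,2],o["dq"].round(4)); slot(im,P,o["tool_pos"],(145,155,345,360,375))
X=cloud(d,P); print("bed z",np.nanmedian(X[145:158,300:340,2]),np.nanmedian(X[145:158,240:280,2]),"table",np.nanmedian(X[120:160,440:460,2]),np.nanmedian(X[100:110,100:200,2]))
for n in ("scene","side"):
    im,d,P=grab(n); X=cloud(d,P); N=np.array([.5774,.8165])
    m=(abs(X[...,0]-.4832)<.03)&(abs(X[...,1]-.2535)<.03)&(X[...,2]>.04)&(X[...,2]<.06)
    print(n,m.sum(),X[m].mean(0)) if m.any() else 0
    for s in (-.02,.06,.08,.10,.12):  # bed cross sections by ray
        g=cv2.cvtColor(im,cv2.COLOR_BGR2GRAY); k=np.linspace(-.015,.015,61)
        pr=[cv2.getRectSubPix(g,(1,1),tuple(map(float,proj(np.r_[ST+U*s+N*a,.012],P))))[0,0] for a in k]
        pr=np.array(pr,float); w=np.clip(np.median(pr)*.75-pr,0,None); print(n,s,"slot at N mm",(1000*(w@k)/max(w.sum(),1)).round(1),int(pr.min()),int(np.median(pr)))
E
```

```text
[0.48420577 0.25342845 0.10962722] [ 1.73783341e-03  5.38047875e-04 -9.99998345e-01] [ 0.0028 -0.0164 -0.0199  0.0006 -0.0028  0.0015]
145 288.5 20 N off mm 3.7 [0.4416 0.2881]
155 288.0 21 N off mm 3.5 [0.4452 0.2853]
345 292.5 30 N off mm 6.7 [0.5337 0.2266]
360 288.0 23 N off mm 4.2 [0.5406 0.2188]
375 289.0 25 N off mm 4.9 [0.5495 0.2133]
[0.48459875 0.25360672 0.11025771] [ 2.98413536e-03  9.70668692e-04 -9.99995076e-01] [ 0.0021 -0.0086 -0.0074 -0.0008 -0.0014  0.0011]
145 285.5 20 N off mm 3.0 [0.4419 0.2874]
155 285.5 20 N off mm 3.0 [0.4457 0.2847]
345 290.5 30 N off mm 6.2 [0.535  0.2256]
360 286.0 23 N off mm 3.8 [0.5419 0.2177]
375 287.0 25 N off mm 4.4 [0.5508 0.2122]
bed z 0.01268288735582239 0.012605875707223754 table 0.0006635629939429621 0.0006513632623756094
scene 135 [0.47026889 0.24883209 0.05314002]
scene -0.02 slot at N mm 0.6 63 131
scene 0.06 slot at N mm -0.0 78 138
scene 0.08 slot at N mm 0.7 85 158
scene 0.1 slot at N mm -0.1 85 232
scene 0.12 slot at N mm 0.8 82 229
side 130 [0.48536857 0.24078487 0.05230967]
side -0.02 slot at N mm 5.8 31 49
side 0.06 slot at N mm 2.7 45 93
side 0.08 slot at N mm 4.7 56 112
side 0.1 slot at N mm 3.5 51 203
side 0.12 slot at N mm 4.4 46 193
```

```bash
sed -i 's/ST=np.array(\[.4555,.2735\])/ST=np.array([.4569,.2755])/' h.py; python3 - <<'E'
from h import *
o=ctrl.get_obs(); print(o["tool_pos"]); print(row(*bed(.0345),.0905,54.7))
E
```

```text
[0.48457955 0.25381941 0.11041013]
[0.0011, 0.0028, 0.0332, 0.0019, 0.0013, -0.001]
```

Request:
{"name": "apply_moves", "arguments": {
  "rows": [0.001,0.003,0.015,0,0,0,0.001,0.003,0.025,0,0,0,0.001,0.003,0.032,0,0,0,0.001,0.003,0.032,0,0,0,0.001,0.003,0.032,0,0,0,0.001,0.003,0.032,0,0,0]
}}

```text
t: 5.3
tool_pos: [0.4836, 0.2555, 0.0896]
tool_rot: [-0.953, -2.993, 0.001]
contact_force: [-2.3, -1.5, 6.5]
opening: 0.0387
grip_force: 30.9
```

Request:
{"name": "apply_moves", "arguments": {
  "rows": [0,0,-0.002,0,0,0,0,0,-0.002,0,0,0,0,0,-0.002,0,0,0,0,0,-0.002,0,0,0,0,0,-0.05,0,0,0,0,0,-0.13,0,0,0,0,0,-0.2,0,0,0,0,0,-0.2,0,0,0,0,0,-0.2,0,0,0],
  "grip": 0.75
}}

```text
t: 6.2
tool_pos: [0.4843, 0.2557, 0.2105]
tool_rot: [0.953, 2.991, 0.003]
contact_force: [-0.4, -0.2, 0.5]
opening: 0.0639
grip_force: 0.0
```

```bash
python3 - <<'E'
from h import *
for n in ("side","scene","wrist"):
    im,d,P=grab(n); X=cloud(d,P)
    m=(X[...,2]>.0365)&(X[...,2]<.045)&(np.hypot(*(X[...,:2]-bed(.033)).transpose(2,0,1))<.03)&(cv2.cvtColor(im,cv2.COLOR_BGR2GRAY)<110)
    p=X[m][:,:2]-ST; N=np.array([.5774,.8165])
    a,b=p@U*1000,p@N*1000; print(n,m.sum(),"s",a.min().round(1),a.max().round(1),"N",b.min().round(1),b.max().round(1),"ztop",np.percentile(X[m][:,2],95).round(4))
o=ctrl.get_obs(); print(o["tool_pos"],o["opening"]); slot(im,P,o["tool_pos"],range(200,330,20))
q=bed(.033); print(row(.511,-.1,.18,1.6))
E
```

```text
side 113 s 3.1 50.5 N -20.5 14.8 ztop 0.0396
scene 87 s 6.4 49.2 N -22.2 12.0 ztop 0.0394
wrist 2025 s 3.5 49.0 N -19.5 17.2 ztop 0.0397
[0.48265448 0.25504075 0.20687486] 0.06403262364177666
200 279.5 50 N off mm 0.4 [0.4834 0.255 ]
220 279.5 42 N off mm 0.4 [0.4969 0.2455]
240 277.5 24 N off mm -1.2 [0.5098 0.2343]
260 282.5 12 N off mm 2.8 [0.5266 0.2275]
280 281.0 13 N off mm 1.6 [0.5408 0.2159]
300 282.5 20 N off mm 2.9 [0.5571 0.206 ]
320 281.5 12 N off mm 2.1 [0.5727 0.1939]
[-0.3811, -0.4551, 0.0454, -0.0025, -0.0003, 0.5893]
```

Request:
{"name": "apply_moves", "arguments": {
  "rows": [-0.381,-0.455,0.04,0,0,0.589,-0.381,-0.455,0.04,0,0,0.589,-0.381,-0.455,0.04,0,0,0.589,-0.381,-0.455,0.04,0,0,0.589,-0.381,-0.455,0.04,0,0,0.589,-0.381,-0.455,0.04,0,0,0.589,-0.381,-0.455,0.04,0,0,0.589,-0.381,-0.455,0.04,0,0,0.589,-0.381,-0.455,0.04,0,0,0.589,-0.381,-0.455,0.04,0,0,0.589,-0.381,-0.455,0.12,0,0,0.589,-0.381,-0.455,0.12,0,0,0.589,-0.381,-0.455,0.12,0,0,0.589,-0.381,-0.455,0.12,0,0,0.589]
}}

```text
t: 7.75
tool_pos: [0.5131, -0.0988, 0.1387]
tool_rot: [2.186, 2.253, 0.002]
contact_force: [0.4, -0.1, -0.0]
opening: 0.0643
grip_force: 0.0
```

```bash
python3 - <<'E'
from h import *
o=ctrl.get_obs(); im,d,P=grab("wrist"); X=cloud(d,P); print(o["tool_pos"])
m=(X[...,2]>.017)&(X[...,2]<.024)&(abs(X[...,0]-.511)<.04)&(abs(X[...,1]+.1)<.04); p=X[m]
print(len(p),cv2.minAreaRect((p[:,:2]*1000).astype(np.float32)),np.median(p[:,2]))
print(row(.511,-.1,.081,1.6))
E
```

```text
[ 0.51306469 -0.09876061  0.13871134]
3918 ((510.7840576171875, -97.85908508300781), (29.73555564880371, 45.462398529052734), 2.4526028633117676) 0.020652197345446488
[-0.0013, -0.0043, 0.097, 0.002, 0.0007, 0.0012]
```

Request:
{"name": "apply_moves", "arguments": {
  "rows": [0,-0.003,0.05,0,0,0,0,-0.003,0.085,0,0,0,0,-0.003,0.096,0,0,0,0,-0.003,0.096,0,0,0,0,-0.003,0.096,0,0,0]
}}

```text
t: 8.3
tool_pos: [0.5115, -0.0998, 0.0812]
tool_rot: [2.188, 2.251, 0.002]
contact_force: [0.0, 0.6, -0.1]
opening: 0.0639
grip_force: 0.0
```

Request:
{"name": "apply_moves", "arguments": {
  "rows": [0,0,0,0,0,0,0,0,0,0,0,0,0,0,0,0,0,0,0,0,0,0,0,0,0,0,0,0,0,0,0,0,0,0,0,0,0,0,0,0,0,0],
  "grip": 0.2,
  "grip_force": 30
}}

```text
t: 9.0
tool_pos: [0.5112, -0.0998, 0.0807]
tool_rot: [2.188, 2.252, 0.001]
contact_force: [-0.2, 0.2, 7.1]
opening: 0.0293
grip_force: 30.6
```

```bash
python3 - <<'E'
from h import *
o=ctrl.get_obs(); print(o["tool_pos"])
p=bed(.0795); print(p,row(*p,.17,54.7),row(*p,.105,54.7))
E
```

```text
[ 0.51117416 -0.09984597  0.0807051 ]
[0.52181175 0.2295967 ] [0.5482, 0.0336, -0.1491, 0.0008, 0.0009, -0.5897] [0.5483, 0.0334, -0.0408, 0.0008, 0.0009, -0.5897]
```

Request:
{"name": "apply_moves", "arguments": {
  "rows": [0,0,-0.08,0,0,0,0,0,-0.15,0,0,0,0.548,0.034,-0.15,0,0,-0.59,0.548,0.034,-0.15,0,0,-0.59,0.548,0.034,-0.15,0,0,-0.59,0.548,0.034,-0.15,0,0,-0.59,0.548,0.034,-0.15,0,0,-0.59,0.548,0.034,-0.15,0,0,-0.59,0.548,0.034,-0.15,0,0,-0.59,0.548,0.034,-0.15,0,0,-0.59,0.548,0.034,-0.1,0,0,-0.59,0.548,0.034,-0.06,0,0,-0.59,0.548,0.034,-0.06,0,0,-0.59,0.548,0.034,-0.06,0,0,-0.59,0.548,0.034,-0.06,0,0,-0.59]
}}

```text
t: 10.5
tool_pos: [0.5224, 0.2295, 0.117]
tool_rot: [0.952, 2.992, 0.002]
contact_force: [0.7, 0.3, -0.1]
opening: 0.0288
grip_force: 30.2
```

```bash
python3 - <<'E'
from h import *
im,d,P=grab("wrist"); cv2.imwrite("pics/w3.png",im)
o=ctrl.get_obs(); print(o["tool_pos"]); print(row(*bed(.0795),.0925,54.7))
E
```

```text
[0.52253501 0.22961277 0.11734051]
[0.001, -0.0008, 0.0414, 0.0015, 0.0012, -0.0001]
```

View pics/w3.png

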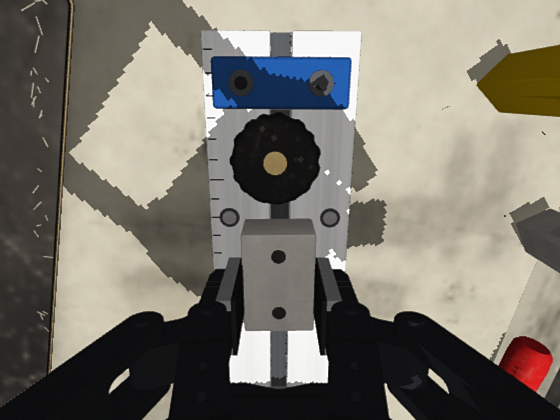

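The block is held at (279,275), in line with the slot at column 280. The knob at (275,158) stands about 3 mm off the slot line, which is within the ±10 mm. Next I lower the block and release it.

Request:
{"name": "apply_moves", "arguments": {
  "rows": [0.001,0,0.02,0,0,0,0.001,0,0.033,0,0,0,0.001,0,0.041,0,0,0,0.001,0,0.041,0,0,0,0.001,0,0.041,0,0,0]
}}

```text
t: 11.05
tool_pos: [0.5209, 0.2301, 0.0925]
tool_rot: [-0.951, -2.993, 0.002]
contact_force: [-7.0, -2.4, 13.0]
opening: 0.029
grip_force: 32.0
```

Request:
{"name": "apply_moves", "arguments": {
  "rows": [0,0,-0.001,0,0,0,0,0,-0.001,0,0,0,0,0,-0.001,0,0,0,0,0,-0.001,0,0,0,0,0,-0.05,0,0,0,0,0,-0.12,0,0,0,0,0,-0.18,0,0,0,0,0,-0.18,0,0,0],
  "grip": 0.7
}}

```text
t: 11.85
tool_pos: [0.5241, 0.231, 0.2057]
tool_rot: [0.949, 2.985, 0.01]
contact_force: [1.0, 0.2, -0.3]
opening: 0.0598
grip_force: 0.0
```

```bash
python3 - <<'E'
from h import *
o=ctrl.get_obs(); print(o["tool_pos"],o["opening"])
im,d,P=grab("wrist"); cv2.imwrite("pics/w4.png",im); X=cloud(d,P); N=np.array([.5774,.8165])
r=X[...,:2]-ST; a,b=r@U*1000,r@N*1000
m=(X[...,2]>.028)&(X[...,2]<.0355)&(a>52)&(a<115)&(abs(b)<25); p=np.stack([a[m],b[m]],-1).astype(np.float32)
print(m.sum(),cv2.minAreaRect(p),np.median(X[m][:,2]))
print(row(.7055,-.0485,.2,90))
E
```

```text
[0.52408743 0.23103991 0.20570866] 0.059760874963196535
2558 ((76.30706024169922, -0.44148731231689453), (45.01259994506836, 29.778099060058594), 0.46915310621261597) 0.03266414079852556
[-0.5173, -0.2039, 0.0054, 0.0025, 0.0037, -0.3919]
```

Request:
{"name": "apply_moves", "arguments": {
  "rows": [-0.517,-0.204,0.02,0,0,-0.392,-0.517,-0.204,0.02,0,0,-0.392,-0.517,-0.204,0.02,0,0,-0.392,-0.517,-0.204,0.02,0,0,-0.392,-0.517,-0.204,0.02,0,0,-0.392,-0.517,-0.204,0.02,0,0,-0.392,-0.517,-0.204,0.02,0,0,-0.392,-0.517,-0.204,0.02,0,0,-0.392,-0.517,-0.204,0.06,0,0,-0.392,-0.517,-0.204,0.12,0,0,-0.392,-0.517,-0.204,0.12,0,0,-0.392,-0.517,-0.204,0.12,0,0,-0.392,-0.517,-0.204,0.12,0,0,-0.392]
}}

```text
t: 13.2
tool_pos: [0.7041, -0.0487, 0.1284]
tool_rot: [-0.001, 3.14, -0.0]
contact_force: [0.3, -0.2, 1.8]
opening: 0.0596
grip_force: 0.0
```

```bash
python3 - <<'E'
from h import *
o=ctrl.get_obs(); im,d,P=grab("wrist"); X=cloud(d,P); print(o["tool_pos"])
m=(X[...,2]>.018)&(X[...,2]<.029)&(abs(X[...,0]-.706)<.025)&(abs(X[...,1]+.0485)<.025); p=X[m]
print(len(p),(p.min(0)+p.max(0))/2,np.ptp(p,axis=0),np.percentile(p[:,2],97))
c=(p.min(0)+p.max(0))/2
print(row(c[0],c[1],.083,90))
E
```

```text
[ 0.70410024 -0.04865971  0.12838793]
1348 [ 0.70626283 -0.04620813  0.02276307] [0.0249405  0.02397831 0.00947531] 0.02667162877618786
[-0.0027, 0.0043, 0.0769, -0.0003, 0.002, 0.0004]
```

Request:
{"name": "apply_moves", "arguments": {
  "rows": [-0.003,0.003,0.04,0,0,0,-0.003,0.003,0.065,0,0,0,-0.003,0.003,0.076,0,0,0,-0.003,0.003,0.076,0,0,0,-0.003,0.003,0.076,0,0,0]
}}

```text
t: 13.75
tool_pos: [0.7056, -0.0473, 0.0819]
tool_rot: [-0.0, 3.141, -0.0]
contact_force: [-0.0, 0.1, 1.4]
opening: 0.0597
grip_force: 0.0
```

Request:
{"name": "apply_moves", "arguments": {
  "rows": [0,0,0,0,0,0,0,0,0,0,0,0,0,0,0,0,0,0,0,0,0,0,0,0,0,0,0,0,0,0,0,0,0,0,0,0,0,0,0,0,0,0],
  "grip": 0.12,
  "grip_force": 30
}}

```text
t: 14.45
tool_pos: [0.7059, -0.0472, 0.0824]
tool_rot: [-0.0, 3.14, -0.0]
contact_force: [-0.6, -0.0, 6.0]
opening: 0.022
grip_force: 29.9
```

```bash
python3 - <<'E'
from h import *
o=ctrl.get_obs(); print(o["tool_pos"])
p=bed(.116); print(p,row(*p,.19,54.7),row(*p,.12,54.7))
E
```

```text
[ 0.70591637 -0.04723396  0.08238763]
[0.551614  0.2085216] [0.2568, 0.4263, -0.1799, 0.0002, 0.001, 0.3924] [0.257, 0.4263, -0.0632, 0.0002, 0.001, 0.3924]
```

Request:
{"name": "apply_moves", "arguments": {
  "rows": [0,0,-0.08,0,0,0,0,0,-0.16,0,0,0,0.257,0.426,-0.18,0,0,0.392,0.257,0.426,-0.18,0,0,0.392,0.257,0.426,-0.18,0,0,0.392,0.257,0.426,-0.18,0,0,0.392,0.257,0.426,-0.18,0,0,0.392,0.257,0.426,-0.18,0,0,0.392,0.257,0.426,-0.18,0,0,0.392,0.257,0.426,-0.1,0,0,0.392,0.257,0.426,-0.06,0,0,0.392,0.257,0.426,-0.06,0,0,0.392,0.257,0.426,-0.06,0,0,0.392,0.257,0.426,-0.06,0,0,0.392]
}}

```text
t: 15.85
tool_pos: [0.5525, 0.2082, 0.1192]
tool_rot: [0.952, 2.991, 0.002]
contact_force: [0.3, 0.2, 0.5]
opening: 0.0223
grip_force: 29.8
```

```bash
python3 - <<'E'
from h import *
im,d,P=grab("wrist"); cv2.imwrite("pics/w5.png",im)
o=ctrl.get_obs(); print(o["tool_pos"]); print(row(*bed(.116),.0945,54.7))
E
```

```text
[0.55261124 0.20835424 0.1195359 ]
[0.0016, -0.0008, 0.0417, 0.0018, 0.0016, 0.0]
```

View pics/w5.png

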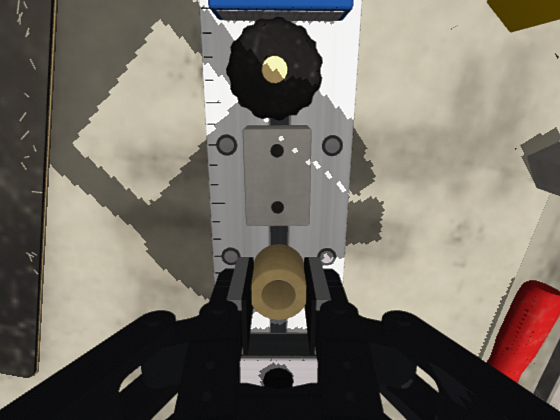

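The bush is held at (280,285), in line behind the block (277,175) and the knob (275,67). The jaw grip is visible at (278,378). I lower the bush and release it.

Request:
{"name": "apply_moves", "arguments": {
  "rows": [0.0015,0,0.02,0,0,0,0.0015,0,0.033,0,0,0,0.0015,0,0.041,0,0,0,0.0015,0,0.041,0,0,0,0.0015,0,0.041,0,0,0]
}}

```text
t: 16.4
tool_pos: [0.5504, 0.2089, 0.0943]
tool_rot: [-0.951, -2.993, 0.002]
contact_force: [-7.3, -1.5, 11.4]
opening: 0.0218
grip_force: 31.2
```

Request:
{"name": "apply_moves", "arguments": {
  "rows": [0,0,-0.001,0,0,0,0,0,-0.001,0,0,0,0,0,-0.001,0,0,0,0,0,-0.001,0,0,0,0,0,-0.05,0,0,0,0,0,-0.12,0,0,0,0,0,-0.18,0,0,0,0,0,-0.18,0,0,0,0,0,-0.18,0,0,0],
  "grip": 0.6
}}

```text
t: 17.3
tool_pos: [0.5508, 0.209, 0.2017]
tool_rot: [0.951, 2.992, 0.002]
contact_force: [0.6, -0.1, -0.5]
opening: 0.0511
grip_force: 0.0
```

```bash
cat >> h.py <<'E'
NN=np.array([.5774,.8165])
def rowstate(n):
    im,d,P=grab(n); X=cloud(d,P); z=X[...,2]; r=X[...,:2]-ST; a,b=r@U*1000,r@NN*1000
    hsv=cv2.cvtColor(im,cv2.COLOR_BGR2HSV)
    def st(k,m):
        if m.sum()>8: print(n,k,m.sum(),"s %.1f..%.1f N %.1f..%.1f"%(*np.percentile(a[m],[1,99]),*np.percentile(b[m],[1,99])),"ztop %.4f"%np.percentile(z[m],95))
    B=abs(b)<26
    st("knob",B&(a>5)&(a<58)&(z>.036)&(z<.045)&(hsv[...,2]<110)&(hsv[...,1]<140))
    st("block",B&(a>40)&(a<105)&(z>.029)&(z<.0345)&(hsv[...,1]<60))
    st("bush",B&(a>80)&(a<140)&(z>.033)&(z<.042)&(hsv[...,1]>60))
    st("jawtop",(abs(b)<45)&(a>110)&(a<215)&(z>.033)&(z<.039)&(hsv[...,1]<60))
    st("grip",(abs(b)<30)&(a>110)&(a<215)&(z>.054)&(z<.066))
    return im
E
python3 - <<'E'
from h import *
im=rowstate("wrist"); rowstate("scene"); rowstate("side"); cv2.imwrite("pics/w6.png",im)
o=ctrl.get_obs(); print(o["tool_pos"])
g=ST+U*.1855; print(g); print(row(*bed(.1852),.13,54.7))
E
```

```text
wrist knob 2720 s 13.5..48.2 N -18.7..15.9 ztop 0.0397
wrist block 3000 s 49.6..98.4 N -15.0..14.3 ztop 0.0338
wrist bush 683 s 103.6..126.3 N -12.1..10.1 ztop 0.0386
wrist jawtop 2138 s 126.3..196.5 N -29.3..29.3 ztop 0.0377
wrist grip 533 s 175.2..191.7 N -8.4..8.5 ztop 0.0610
scene knob 100 s 9.6..47.6 N -20.9..11.7 ztop 0.0395
scene block 188 s 42.5..99.8 N -18.2..14.2 ztop 0.0333
scene bush 42 s 105.0..126.3 N -14.9..5.5 ztop 0.0387
scene jawtop 142 s 115.0..197.9 N -32.4..28.6 ztop 0.0376
scene grip 37 s 177.1..194.2 N -10.6..6.6 ztop 0.0607
side knob 92 s 15.7..49.2 N -19.0..13.6 ztop 0.0394
side block 166 s 46.8..100.5 N -17.2..14.7 ztop 0.0331
side bush 48 s 106.1..127.3 N -13.6..8.6 ztop 0.0382
side jawtop 128 s 140.6..198.6 N -32.1..26.5 ztop 0.0375
side grip 40 s 177.4..193.9 N -9.6..5.6 ztop 0.0606
[0.54923053 0.20861183 0.19841938]
[0.60836075 0.1683923 ]
[-0.1189, 0.0025, 0.1137, -0.0018, -0.0016, 0.0003]
```

Request:
{"name": "apply_moves", "arguments": {
  "rows": [-0.118,0.003,0,0,0,0,-0.118,0.003,0,0,0,0,-0.118,0.003,0.06,0,0,0,-0.118,0.003,0.11,0,0,0,-0.118,0.003,0.126,0,0,0,-0.118,0.003,0.126,0,0,0,-0.118,0.003,0.126,0,0,0]
}}

```text
t: 18.15
tool_pos: [0.6094, 0.1697, 0.1256]
tool_rot: [0.951, 2.994, 0.0]
contact_force: [0.4, -0.3, 0.6]
opening: 0.0513
grip_force: 0.0
```

```bash
python3 - <<'E'
from h import *
im=rowstate("wrist"); cv2.imwrite("pics/w7.png",im)
o=ctrl.get_obs(); print(o["tool_pos"],o["contact_force"]); print(row(*bed(.1848),.122,54.7))
E
```

```text
wrist block 5089 s 72.3..99.0 N -15.0..14.3 ztop 0.0338
wrist bush 1759 s 104.2..126.6 N -12.1..10.3 ztop 0.0387
wrist jawtop 4887 s 170.7..196.2 N -29.0..29.3 ztop 0.0376
wrist grip 1843 s 174.5..195.3 N -28.6..28.5 ztop 0.0646
[0.60999812 0.16979492 0.12667455] [0.84112818 0.07420893 0.37180563]
[0.0021, -0.0035, 0.0078, 0.0011, 0.0011, 0.0005]
```

View pics/w7.png

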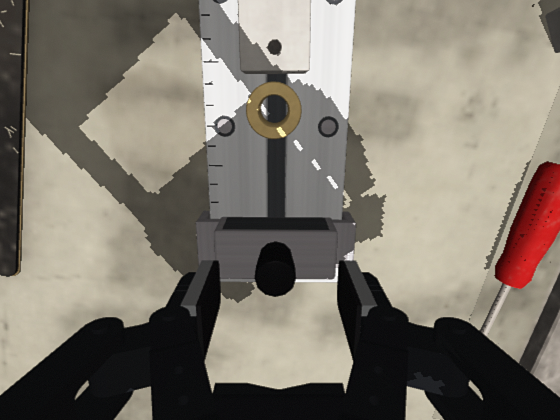

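The grip sits between the open fingers at (275,270). The bush stands upright at (273,110) behind the block (274,40), and the jaw measures s = 171–196 mm. I'll grasp the grip.

Request:
{"name": "apply_moves", "arguments": {
  "rows": [0.004,-0.002,0.007,0,0,0,0.004,-0.002,0.007,0,0,0,0.004,-0.002,0.007,0,0,0]
}}

```text
t: 18.5
tool_pos: [0.6066, 0.17, 0.1216]
tool_rot: [0.951, 2.993, 0.001]
contact_force: [-0.1, -0.2, -0.2]
opening: 0.0513
grip_force: 0.0
```

Request:
{"name": "apply_moves", "arguments": {
  "rows": [0,0,0,0,0,0,0,0,0,0,0,0,0,0,0,0,0,0,0,0,0,0,0,0,0,0,0,0,0,0,0,0,0,0,0,0,0,0,0,0,0,0],
  "grip": 0,
  "grip_force": 60
}}

```text
t: 19.2
tool_pos: [0.6066, 0.1699, 0.1213]
tool_rot: [0.952, 2.994, -0.0]
contact_force: [-3.0, -0.2, 5.4]
opening: 0.015
grip_force: 58.8
```

Request:
{"name": "apply_moves", "arguments": {
  "rows": [0.008,0,0,0,0,0,0.016,0,0,0,0,0,0.024,0,0,0,0,0,0.032,0,0,0,0,0,0.04,0,0,0,0,0,0.048,0,0,0,0,0,0.056,0,0,0,0,0,0.064,0,0,0,0,0,0.07,0,0,0,0,0,0.075,0,0,0,0,0,0.075,0,0,0,0,0,0.075,0,0,0,0,0]
}}

```text
t: 20.4
tool_pos: [0.5707, 0.1955, 0.1214]
tool_rot: [0.951, 2.991, 0.0]
contact_force: [3.8, -3.5, 2.8]
opening: 0.0149
grip_force: 58.9
```

```bash
python3 - <<'E'
from h import *
im=rowstate("scene"); rowstate("side")
o=ctrl.get_obs(); r=o["tool_pos"][:2]-ST; print(o["tool_pos"],"s,N",r@U*1000,r@NN*1000,"F along U,N",o["contact_force"][:2]@U,o["contact_force"][:2]@NN)
E
```

```text
scene knob 87 s 15.0..47.7 N -19.7..11.9 ztop 0.0394
scene block 185 s 42.0..100.4 N -18.4..14.1 ztop 0.0334
scene bush 46 s 106.2..127.3 N -14.3..6.4 ztop 0.0384
scene jawtop 130 s 116.4..153.7 N -32.3..26.3 ztop 0.0381
scene grip 40 s 129.4..147.4 N -22.7..11.5 ztop 0.0648
side knob 94 s 17.2..49.2 N -19.5..14.0 ztop 0.0392
side block 164 s 51.5..100.6 N -16.8..13.5 ztop 0.0334
side bush 50 s 105.0..132.2 N -14.2..10.1 ztop 0.0385
side jawtop 126 s 129.8..154.9 N -31.2..26.4 ztop 0.0381
side grip 41 s 129.8..152.1 N -21.9..12.7 ztop 0.0648
[0.5707191  0.19549797 0.121384  ] s,N 139.12646431591938 0.3974937376892801 F along U,N 4.792502570464978 -1.0338542384864948
```

Request:
{"name": "apply_moves", "arguments": {
  "rows": [0.003,0,0,0,0,0,0.006,0,0,0,0,0,0.009,0,0,0,0,0,0.01,0,0,0,0,0,0.01,0,0,0,0,0]
}}

```text
t: 21.0
tool_pos: [0.5659, 0.199, 0.1214]
tool_rot: [0.951, 2.991, 0.0]
contact_force: [3.8, -4.1, 2.2]
opening: 0.015
grip_force: 58.9
```

Request:
{"name": "apply_moves", "arguments": {
  "rows": [0.002,0,0,0,0,0,0.004,0,0,0,0,0,0.004,0,0,0,0,0]
}}

```text
t: 21.3
tool_pos: [0.5639, 0.2003, 0.1214]
tool_rot: [0.951, 2.991, 0.0]
contact_force: [4.3, -3.7, 2.5]
opening: 0.0147
grip_force: 58.8
```

Request:
{"name": "apply_moves", "arguments": {
  "rows": [0.002,0,0,0,0,0,0.004,0,0,0,0,0,0.004,0,0,0,0,0]
}}

```text
t: 21.6
tool_pos: [0.5624, 0.2014, 0.1214]
tool_rot: [0.95, 2.99, 0.0]
contact_force: [7.1, -4.5, 1.0]
opening: 0.0149
grip_force: 58.7
```

```bash
python3 - <<'E'
from h import *
im=rowstate("scene"); cv2.imwrite("pics/c8.png",cv2.resize(im[180:260,170:300],None,fx=5,fy=5,interpolation=cv2.INTER_CUBIC)); rowstate("side")
o=ctrl.get_obs(); r=o["tool_pos"][:2]-ST; print(o["tool_pos"],"s,N",r@U*1000,r@NN*1000,"F along U,N",o["contact_force"][:2]@U,o["contact_force"][:2]@NN)
E
```

```text
scene knob 93 s 13.3..46.1 N -20.4..10.5 ztop 0.0396
scene block 187 s 43.8..94.0 N -17.6..13.5 ztop 0.0337
scene bush 46 s 96.3..117.5 N -14.6..7.0 ztop 0.0384
scene jawtop 117 s 116.6..143.8 N -31.7..25.2 ztop 0.0377
scene grip 40 s 119.5..139.6 N -22.2..11.1 ztop 0.0657
side knob 103 s 13.6..45.7 N -20.1..14.1 ztop 0.0395
side block 163 s 48.0..93.8 N -16.9..14.4 ztop 0.0334
side bush 57 s 95.7..133.3 N -13.8..9.2 ztop 0.0392
side jawtop 124 s 119.0..144.9 N -31.4..27.1 ztop 0.0377
side grip 45 s 120.4..141.6 N -22.8..8.9 ztop 0.0651
[0.56235368 0.20145606 0.12139515] s,N 128.85590531512335 0.4320784805423604 F along U,N 7.294536470101041 -0.923519607851609
```

View pics/c8.png

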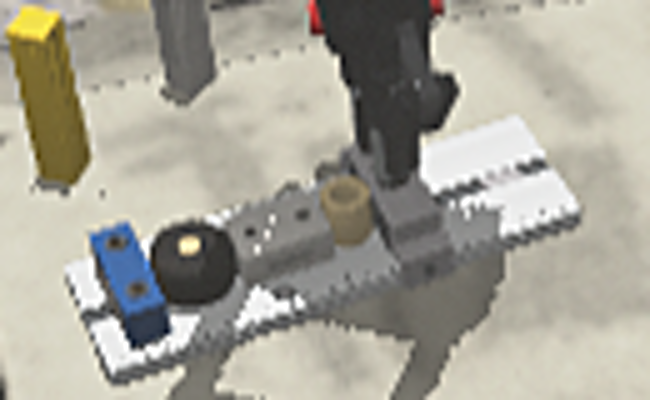

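The crop shows the row nearly closed, in the order stop, knob, block, bush, jaw, all upright. The force is rising, so I push a little more.

Request:
{"name": "apply_moves", "arguments": {
  "rows": [0.001,0,0,0,0,0,0.003,0,0,0,0,0,0.004,0,0,0,0,0,0.004,0,0,0,0,0]
}}

```text
t: 22.1
tool_pos: [0.5618, 0.2018, 0.1215]
tool_rot: [0.949, 2.986, -0.001]
contact_force: [11.1, -8.2, -2.6]
opening: 0.0147
grip_force: 58.6
```

Request:
{"name": "apply_moves", "arguments": {
  "rows": [-0.003,0,0,0,0,0,-0.003,0,0,0,0,0,-0.003,0,0,0,0,0,-0.003,0,0,0,0,0,-0.003,0,0,0,0,0,-0.003,0,-0.04,0,0,0,-0.003,0,-0.1,0,0,0,-0.003,0,-0.18,0,0,0,-0.003,0,-0.22,0,0,0,-0.003,0,-0.22,0,0,0,-0.003,0,-0.22,0,0,0],
  "grip": 0.6
}}

```text
t: 23.2
tool_pos: [0.5604, 0.2026, 0.2533]
tool_rot: [0.951, 2.993, 0.001]
contact_force: [-0.7, -0.4, -0.6]
opening: 0.0514
grip_force: 0.0
```

```bash
python3 - <<'E'
from h import *
im=rowstate("wrist"); cv2.imwrite("pics/w9.png",im); rowstate("side"); rowstate("scene")
o=ctrl.get_obs(); print(o["tool_pos"],o["q"])
print(row(.6025,.347,.3,54.7))
X=cloud(np.load("pics/side0.npy"),pose("side")); p=X[(abs(X[...,0]-.602)<.07)&(abs(X[...,1]-.347)<.07)&(X[...,2]>.02)]; print(np.percentile(p,[0,5,50,95,100],axis=0).round(3))
E
```

```text
wrist knob 1883 s 11.2..46.2 N -18.8..16.2 ztop 0.0398
wrist block 2156 s 47.6..92.6 N -15.0..14.2 ztop 0.0338
wrist bush 501 s 93.4..122.3 N -12.3..10.4 ztop 0.0388
wrist jawtop 1744 s 117.0..142.5 N -29.2..29.7 ztop 0.0378
wrist grip 421 s 121.3..137.8 N -7.8..8.4 ztop 0.0611
side knob 97 s 14.7..46.1 N -19.5..15.1 ztop 0.0398
side block 162 s 45.9..93.7 N -16.8..14.6 ztop 0.0336
side bush 56 s 95.9..132.4 N -13.6..10.6 ztop 0.0384
side jawtop 129 s 119.0..144.7 N -31.9..26.9 ztop 0.0376
side grip 39 s 123.3..139.9 N -10.6..7.7 ztop 0.0608
scene knob 99 s 12.3..45.7 N -20.9..10.9 ztop 0.0394
scene block 185 s 42.9..94.7 N -17.7..14.1 ztop 0.0335
scene bush 45 s 95.7..117.7 N -13.3..6.6 ztop 0.0389
scene jawtop 136 s 116.3..143.9 N -32.6..27.5 ztop 0.0377
scene grip 39 s 123.0..140.4 N -11.9..7.1 ztop 0.0613
[0.55945209 0.20231136 0.25056407] [ 2.21915858e-01  2.19805253e-02  1.73481008e+00  7.56874787e-05
  1.38863989e+00 -7.33429957e-01]
[0.0809, 0.2381, -0.0828, -0.0018, -0.0017, 0.0004]
[[0.532 0.298 0.02 ]
 [0.593 0.335 0.022]
 [0.601 0.34  0.064]
 [0.613 0.356 0.098]
 [0.672 0.362 0.099]]
```

View pics/w9.png

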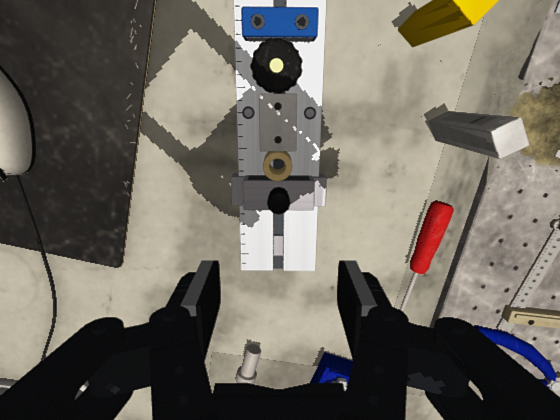

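The wrist view shows the row closed in line: stop (280,22), knob (276,65), block (278,122), bush (278,165), grip (278,200). The grey gauge's top face is at about (508,138) and the yellow bar is at (450,20). Next I move above the gauge and measure its yaw.

```bash
cat >> h.py <<'E'
def gauge(c=(.602,.347),zr=(.092,.106)):
    o=ctrl.get_obs(); im,d,P=grab("wrist"); X=cloud(d,P)
    m=(X[...,2]>zr[0])&(X[...,2]<zr[1])&(np.hypot(X[...,0]-c[0],X[...,1]-c[1])<.03)
    p=X[m]; r=cv2.minAreaRect((p[:,:2]*1000).astype(np.float32)); print(len(p),r,np.median(p[:,2])); return im,r,o
E
python3 - <<'E'
from h import *
im,r,o=gauge(); a=r[2]
print(o["tool_pos"]); print([row(.6025,.347,.24,f) for f in (a,a-90)],a)
E
```

```text
1278 ((601.7617797851562, 349.95074462890625), (20.921337127685547, 20.501962661743164), 82.60174560546875) 0.0985025657510176
[0.55945209 0.20231136 0.25056407]
[[0.0807, 0.2383, 0.0171, -0.0014, -0.0021, -0.3096], [0.0807, 0.2383, 0.0171, -0.0026, -0.0005, 0.6904]] 82.60174560546875
```

Request:
{"name": "apply_moves", "arguments": {
  "rows": [0.081,0.24,0.017,0,0,-0.31,0.081,0.24,0.017,0,0,-0.31,0.081,0.24,0.017,0,0,-0.31,0.081,0.24,0.017,0,0,-0.31,0.081,0.24,0.017,0,0,-0.31,0.081,0.24,0.017,0,0,-0.31,0.081,0.24,0.017,0,0,-0.31,0.081,0.24,0.017,0,0,-0.31]
}}

```text
t: 24.2
tool_pos: [0.6039, 0.3471, 0.243]
tool_rot: [0.204, 3.135, 0.0]
contact_force: [0.2, 0.4, 0.0]
opening: 0.051
grip_force: 0.0
```

```bash
python3 - <<'E'
from h import *
im,r,o=gauge(); cv2.imwrite("pics/w10.png",im); print(o["tool_pos"],row(r[0][0]/1000,r[0][1]/1000,.118,82.6))
E
```

```text
992 ((602.1481323242188, 350.38006591796875), (19.77535629272461, 20.53110122680664), 82.32740783691406) 0.09854947982582106
[0.60394095 0.347135   0.24296953] [0.0038, 0.0048, 0.2085, 0.0001, 0.0002, -0.0005]
```

View pics/w10.png

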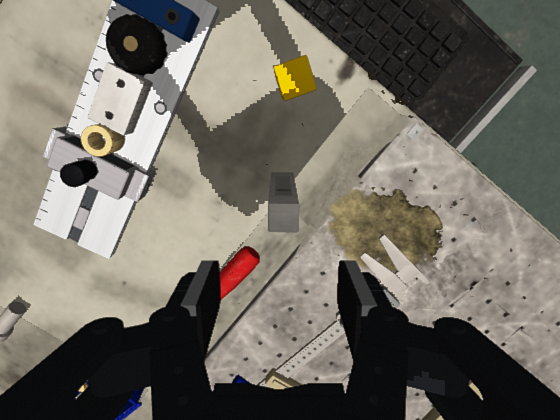

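The gauge's top is at (284,215), between the fingers and clear of the red handle and the white pieces. I descend and grip.

Request:
{"name": "apply_moves", "arguments": {
  "rows": [0.003,0.004,0.07,0,0,0,0.003,0.004,0.13,0,0,0,0.003,0.004,0.18,0,0,0,0.003,0.004,0.208,0,0,0,0.003,0.004,0.208,0,0,0,0.003,0.004,0.208,0,0,0]
}}

```text
t: 24.85
tool_pos: [0.6031, 0.3508, 0.1192]
tool_rot: [0.202, 3.134, 0.001]
contact_force: [0.6, 0.7, 0.9]
opening: 0.0513
grip_force: 0.0
```

Request:
{"name": "apply_moves", "arguments": {
  "rows": [0,0,0,0,0,0,0,0,0,0,0,0,0,0,0,0,0,0,0,0,0,0,0,0,0,0,0,0,0,0,0,0,0,0,0,0,0,0,0,0,0,0],
  "grip": 0,
  "grip_force": 30
}}

```text
t: 25.55
tool_pos: [0.6036, 0.3513, 0.1203]
tool_rot: [0.202, 3.132, 0.003]
contact_force: [-0.1, 0.9, 6.5]
opening: 0.0198
grip_force: 34.4
```

```bash
python3 - <<'E'
from h import *
o=ctrl.get_obs(); print(o["tool_pos"])
p=bed(.0705); print(p,row(*p,.24,54.7),row(*p,.17,54.7))
E
```

```text
[0.6036408  0.35125706 0.1203473 ]
[0.51446325 0.2347933 ] [0.1219, -0.2112, -0.2002, 0.0017, 0.0017, 0.3103] [0.1222, -0.2114, -0.0835, 0.0017, 0.0017, 0.3103]
```

Request:
{"name": "apply_moves", "arguments": {
  "rows": [0,0,-0.06,0,0,0,0,0,-0.14,0,0,0,0,0,-0.2,0,0,0,0.121,-0.212,-0.2,0,0,0.31,0.121,-0.212,-0.2,0,0,0.31,0.121,-0.212,-0.2,0,0,0.31,0.121,-0.212,-0.2,0,0,0.31,0.121,-0.212,-0.2,0,0,0.31,0.121,-0.212,-0.14,0,0,0.31,0.121,-0.212,-0.09,0,0,0.31,0.121,-0.212,-0.08,0,0,0.31,0.121,-0.212,-0.08,0,0,0.31,0.121,-0.212,-0.08,0,0,0.31]
}}

```text
t: 26.85
tool_pos: [0.5153, 0.2345, 0.1676]
tool_rot: [0.95, 2.992, 0.002]
contact_force: [0.3, 0.9, -1.0]
opening: 0.0193
grip_force: 33.6
```

```bash
python3 - <<'E'
from h import *
o=ctrl.get_obs(); print(o["tool_pos"],Ro.from_rotvec(o["tool_rot"]).as_matrix()[:,2])
im,d,P=grab("wrist"); a=cv2.resize(im,(400,300))
im2,d2,P2=grab("side"); u,v=map(int,proj([.514,.235,.08],P2)); b=cv2.resize(im2[v-60:v+60,u-80:u+80],(400,300),interpolation=cv2.INTER_CUBIC)
cv2.imwrite("pics/w11.png",np.hstack([a,b]))
# gauge lean from side/scene cloud: light points above block between
for n in ("side","scene"):
    im3,d3,P3=grab(n); X=cloud(d3,P3); r=X[...,:2]-bed(.0705); hsv=cv2.cvtColor(im3,cv2.COLOR_BGR2HSV)
    for z0 in (.055,.07,.085):
        m=(abs(X[...,2]-z0)<.008)&(np.hypot(r[...,0],r[...,1])<.02)&(hsv[...,2]>70)&(hsv[...,1]<70)
        print(n,z0,m.sum(),(r[m]@np.stack([U,NN],1)).mean(0)*1000 if m.any() else "")
print(row(*bed(.0717),.1528,54.7),row(*bed(.0717),.1518,54.7))
E
```

```text
[0.51531974 0.23446674 0.16759009] [ 2.39151795e-03  7.60941674e-04 -9.99996851e-01]
side 0.055 12 [ 6.53265176 -3.64878498]
side 0.07 6 [ 1.7748738  -2.15383537]
side 0.085 8 [8.97127198 2.31096514]
scene 0.055 44 [-0.67060834 -9.07745816]
scene 0.07 56 [-0.30854439 -8.58611967]
scene 0.085 41 [-2.24790182 -8.39733617]
[-0.0006, 0.0001, 0.0249, 0.0015, 0.0012, 0.0005] [-0.0006, 0.0001, 0.0265, 0.0015, 0.0012, 0.0005]
```

View pics/w11.png

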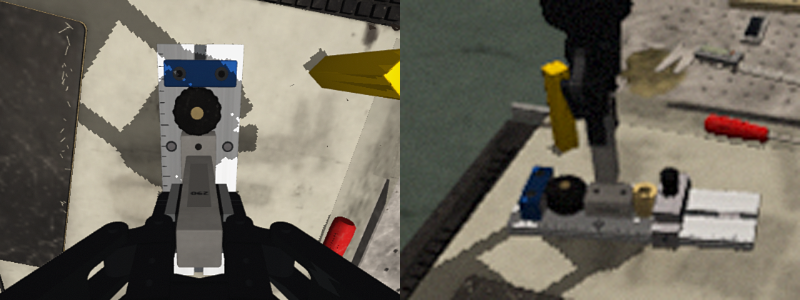

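Left, wrist view: the gauge is held upright over the block at about (200,185). Right, side view: it stands above the block at (605,190), with nothing in the way. I lower it gently.

Request:
{"name": "apply_moves", "arguments": {
  "rows": [0,0,0.01,0,0,0,0,0,0.018,0,0,0,0,0,0.023,0,0,0,0,0,0.024,0,0,0,0,0,0.024,0,0,0,0,0,0.024,0,0,0]
}}

```text
t: 27.65
tool_pos: [0.514, 0.2338, 0.1523]
tool_rot: [-0.951, -2.993, 0.001]
contact_force: [-4.0, -1.0, 5.2]
opening: 0.0195
grip_force: 34.5
```

Request:
{"name": "apply_moves", "arguments": {
  "rows": [0,0,0,0,0,0,0,0,0,0,0,0,0,0,0,0,0,0,0,0,0,0,0,0,0,0,0,0,0,0,0,0,-0.02,0,0,0,0,0,-0.06,0,0,0,0,0,-0.12,0,0,0,0,0,-0.18,0,0,0,0,0,-0.22,0,0,0,0,0,-0.22,0,0,0,0,0,-0.22,0,0,0],
  "grip": 0.6
}}

```text
t: 28.85
tool_pos: [0.5143, 0.2339, 0.2845]
tool_rot: [0.951, 2.993, 0.002]
contact_force: [-0.8, 0.6, -0.0]
opening: 0.051
grip_force: 0.0
```

```bash
python3 - <<'E'
from h import *
im=rowstate("wrist")
c=bed(.0703)-NN*.0004; im,r,o=gauge(c,(.122,.137)); g=np.array(r[0])/1000-c; print("gauge off s,N mm",g@U*1000,g@NN*1000,o["tool_pos"])
im2,d2,P2=grab("side"); u,v=map(int,proj([.52,.23,.06],P2)); b=cv2.resize(im2[v-60:v+60,u-80:u+80],(400,300),interpolation=cv2.INTER_CUBIC)
cv2.imwrite("pics/w12.png",np.hstack([cv2.resize(im,(400,300)),b]))
E
```

```text
wrist knob 1319 s 10.7..46.0 N -18.7..15.7 ztop 0.0398
wrist block 627 s 46.6..87.2 N -15.1..14.7 ztop 0.0339
wrist bush 47 s 114.2..125.8 N -7.3..6.1 ztop 0.0402
wrist jawtop 1279 s 116.8..142.2 N -29.0..29.8 ztop 0.0378
wrist grip 311 s 121.2..137.4 N -8.2..8.9 ztop 0.0611
962 ((512.7904052734375, 234.5174102783203), (19.961645126342773, 20.611772537231445), 54.940364837646484) 0.1305120030586835
gauge off s,N mm -1.0065663919403463 -0.7911392988685849 [0.51372003 0.23374085 0.28281691]
```

View pics/w12.png

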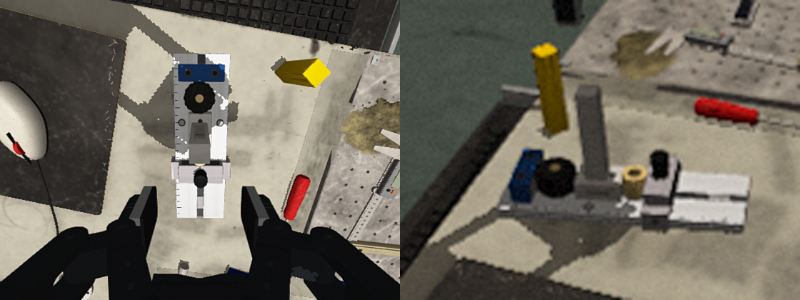

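The gauge stands upright on the block, about 1.3 mm off its centre with its top at z = 0.1305. The row is closed and the gripper is clear of everything, so I hand in.

```bash
python3 -c "
from station import ctrl
print(ctrl.finish_job())"
```

```text
the job is handed in; nothing more can be done
None
```

The job is handed in at about 29 s. Stop, knob, block, bush and jaw are closed up in line, and the grey gauge stands upright on the block about 1.3 mm off its centre. I never reached for the flange or the shaft, and I got no pass/fail result back.

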